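Shut the tagged air line in the valve box

ROBOT

A 6-joint arm with a two-finger parallel gripper is mounted at the origin on a cart in front of the work surface, level with it; the furniture and walls round the work are solid. World frame = base frame: x ahead of the robot, y to its left, z up, the work surface at z = 0. Lengths are in m, angles in rad, forces in N, time in s.
With the tool pointing down it reaches from about 0.225 to 0.875 m from the base axis. Payload 3.4 kg.
Tool frame: the origin (TCP) lies on the centre line of the jaws, within the pads' length; the fingertips stand 11 mm ahead of it and the grasp point (between the pads) lies 8 mm behind it; z points along the fingers, y is the line along which they close (so a half turn about z gives the same grasp; the last joint's range is limited). The gripper opens to 85 mm and grips with 20 to 120 N. Pads are 22 mm wide; open, the fingers measure 114 mm over their backs; the gripper's body (76 mm by 85 mm) begins 54 mm behind the grasp point. The pads swing forward as they close: fully open they stand 13 mm farther back than shut.
Start: joints at [1.006, 0.276, 1.505, -0, 1.361, -0.121], TCP at [0.247, 0.519, 0.242] pointing down, gripper open.
Joint ranges: [-2.89, 2.89], [-0.75, 2.08], [0.22, 2.7], [-1.18, 4.32], [0.11, 2.71], [-2.7, 2.7]. Speed limits (rad/s): [2.57, 2.57, 3.14, 3.14, 3.14, 3.14].

INTERFACE

Orientations are given as a unit quaternion [w, x, y, z].
In Python, from rig import manip, eyes, job gives the robot as it stands.
- The arm moves only by the tool drive_tool, never from a script. Its argument "rows" is a list of rows, each a list of 3 entries, a list of its own where there are three numbers: the turn, a rotation vector about the world's x, y, z in rad, then the shift along the world's x, y, z in cm, then the finger opening in cm, from 0 to 8.54. A call has 1 to 8 rows; each row shifts and turns the commanded pose from where the row before left it; what a row does not reach is not made up. A row lasts 1/8 s, in which the tool goes at most 62.5 mm and 10.7 degrees, less where a joint would pass 70% of its speed; a pose out of reach is approached as far as the arm can. A call is refused whole if a number of a shift passes 6.25 or a number of a turn 0.188, either way. A call with a gripper value outside its range is refused whole. The fingers move at their own pace and stop on an object; "force" is the grip in N (left out, the last holds). Time passes only in rows, so rows that do not move let the fingers close. It gives the time, the measured TCP pose, the force, the opening and the grip force at its end, in the units of the state.
- manip.get_state(): the state, without advancing time (a new reading comes with each control period).
- eyes.get_image(name): name is "scene" or "top" or "wrist"; returns the picture (480x640x3 uint8, red, green, blue); there is no depth.
- eyes.get_calibration(name): a dict with "camera_matrix" (3x3 intrinsics, pixels), "view" (4x4, takes a point from world to camera coordinates). Camera axes: x right, y up, looking along -z (the intrinsics and any distortion apply to the point x, -y, -z); pixel columns grow to the right and rows downward; lengths in m; the calibration is good to about 2 mm. A picture is of the moment at which its call begins: read the wrist's pose just before it. get_calibration takes no time and is no camera call; for the wrist camera it gives the pose at the moment of the call.
- job.sign_off(): hands the job in; it is judged then, once.
The state is a dict: "clock": time; "qpos": joint angles; "qd": joint speeds; "effort": joint torques, N m; "position": TCP position; "ee_rot": TCP orientation; "contact_force": force on the tool from outside, world axes, zero at the start; "moment": the same for the moment, N m; "width": finger opening in m; "gripper_force": force on a finger pad.
Only numpy, scipy, OpenCV 4.12 (cv2) and the standard library are available. Lean on these libraries where they do the work, as an engineer would, in place of code of your own. Each camera call takes 0.05 s, during which the arm holds its last target. There are 200 camera calls.

TASK

Shut off the tagged compressed-air line in the grey valve box on the bench. Push the box's loose cover plate back by its upturned lip, away from the front, until it meets the stop at the rear; then push the lever that carries the round tag a quarter turn clockwise, until it lies square across its pipe against its stop. Slide the cover without lifting it, force nothing, leave the other two levers open and do not disturb the things lying round the box.

Things in the scene. Friction and masses are not known exactly. Their poses are not given: they have to be found in the camera images.
- valve_box: Grey sheet-steel valve box, 264 (x) x 302 (y) mm, fixed on the bench. Origin: centre of its underside; x points from its front (robot's side) to its rear, y left, z up. Its ledges and the fixed deck over its rear half are 78 mm up. The side walls rise 9 mm above the ledges and guide the cover (2 mm play a side). Three air couplers stick 36 mm out of the front, 38 mm up, an inlet pipe out of the right.
- opening_middle (a point): Middle of the opening in the box's front half, at the height of the ledges (78 mm). The opening spans 112 mm (box x -122 to -10) by 270 mm (y -135 to 135) and holds three ball valves side by side, their levers 10 mm below the ledges; the floor inside is 21 mm above the bench.
- rear_stop (a point): Middle of the front face of the stop that crosses the rear end of the deck, on the deck: box x +120 mm, 78 mm up. The stop is 12 mm high.
- gauge_top (a point): Top of the round pressure gauge beside the box's left wall (box x 30, y 175, z 122 mm); 48 mm across, fixed to the box. Keep clear.
- cover: Loose zinc-plated cover plate of the box, 126 (x) x 288 (y) x 5 mm, 0.5 kg, lying flat on the ledges between the side walls; it slides along the box's x with a few newtons. Origin: centre of its underside, axes as the box's. At the start it lies over the opening, with its origin at x -67 to -57 mm in the box's frame; against the rear stop the origin is at x +57 mm.
- cover_lip (a point): Middle of the front face of the cover's upturned lip, where it is pushed toward the rear: 63 mm in front of the cover's origin and 10 mm above the plate's upper side. The lip is 130 mm wide (y), 6 mm thick and stands 18 mm above the plate.
- valve_tagged: The ball valve whose lever carries the tag; fixed in the box, in any of the three places (box frame x -36 mm; y -74, 0 or +74 mm), axes as the box's. Origin: on the lever's upright pivot axis, at the height of the bench; the lever lies 56 to 68 mm above the bench.
- valve_tagged_lever (a joint): Angle of the tagged lever: 0 = open, the lever lies along the pipe and points to the box's front (-x); it grows clockwise seen from above; 1.571 = shut, at the stop, the lever points to the box's left (+y). It stays where it is left and takes about 4 N at the tag. Starts 0 to 0.12.
- valve_tagged_tip (a point): Centre of the round tag on the tagged lever, 41 mm from the pivot axis and 64 mm above the bench. The tag is a flat steel disc of 26 mm diameter and 3 mm thickness (65 to 68 mm above the bench) on the black sleeve of the lever; the sleeve is 14 mm wide, 56 to 65 mm above the bench, and ends 54 mm from the axis.
- valve_plain_a: Another ball valve, the same but without the tag; origin on its pivot axis at the height of the bench.
- valve_plain_a_lever (a joint): Angle of its lever, 0 = open (points to the box's front), 1.571 = shut; starts 0 to 0.12. To be left open.
- valve_plain_b: The third ball valve, also without a tag; origin on its pivot axis at the height of the bench.
- valve_plain_b_lever (a joint): Angle of its lever, as above; starts 0 to 0.12. To be left open.
- pliers: Loose pliers with red handles, 201 mm long, lying flat in front of the box; a bystander. Origin: centre of the underside.
- file: Loose file with a wooden handle, 331 mm long, 28 mm high, lying in front of the box; a bystander. Origin: centre of the underside.
- glue_bottle: Loose white glue bottle with a red cap, 57 mm across, 150 mm tall, standing right of the box; a bystander. Origin: centre of the underside.
- wax_pot: Loose round wax pot, 69 mm across, 41 mm tall, right of the box; a bystander. Origin: centre of the underside.
- wood_block: Loose wooden block, 45 x 140 x 35 mm, left of the box; a bystander. Origin: centre of the underside.
- mug: Loose white mug, 94 mm tall, 82 mm across, left of the box; a bystander. Origin: centre of the underside.
- try_square: Loose try square with a wooden stock, 180 x 124 x 20 mm, at the right front; a bystander. Origin: centre of the underside.

How it is judged:
On the way, in this order (a step that is already met when the one before it is completed fails the run):
1. the cover is slid back against the rear stop (within 10 mm) (x of cover in the frame of valve_box above 0.047 m and value of joint valve_tagged_lever below 0.4 rad), for 0.2 s.
2. the tagged lever is pushed shut, within about 8 degrees of its stop (value of joint valve_tagged_lever above 1.43 rad), for 0.2 s.
At the end, for the whole second after the job is handed in: The tagged lever is shut (angle above 1.43 of 1.571 rad) and at rest, the other two levers are open (below 0.3 rad), and the cover lies flat in its guides, within 10 mm of the rear stop (value of joint valve_tagged_lever above 1.43 rad and velocity of joint valve_tagged_lever below 0.05 rad/s and value of joint each of valve_plain_a_lever, valve_plain_b_lever below 0.3 rad and x of cover in the frame of valve_box above 0.047 m and z of cover in the frame of valve_box below 0.084 m and linear speed of cover below 0.02 m/s); the robot touches nothing.
It fails at once if the cover is lifted or tipped out of its guides (more than 8 mm up, or 5 degrees) (z of cover in the frame of valve_box above 0.086 m or angle between cover's own z axis and vertical above 0.087 rad).
It fails at once if another valve's lever is moved (beyond 0.3 rad) (value of joint any of valve_plain_a_lever, valve_plain_b_lever above 0.3 rad).
It fails at once if the cover or the tagged valve is forced or clamped hard (more than 40 N on it) (contact force between the fingers and valve_tagged above 40 N or contact force between the fingers and cover above 40 N).
It fails at once if a thing lying round the box is lifted, or moved by more than 20 mm (distance of any of pliers, file, glue_bottle, wax_pot, wood_block, mug, try_square from where it was at the start of the episode above 0.02 m).
It also fails if it takes over 48 s, if anything falls off the work surface, if the arm or the gripper's body presses on something with over 40 N, if the wrist force passes 120 N, or if a joint passes its speed limit or range.

## Working session

There is one attempt and no reset: what is moved stays moved. The work goes in short steps, Python scripts to look and compute and a tool call to move; the robot and the scene stay as the last step left them, time stands still between calls to the robot, and variables do not carry over. Pictures are saved under pics/ and viewed, at most 10 in all, crops included, and the job is handed in when it is done.

Besides the shell and the picture viewer there is one more tool, called after "Request:" in YAML: its name, and indented under it one key for each argument. drive_tool: Moves the arm, as the interface text tells. Its arguments: {"type":"object","properties":{"rows":{"type":"array"},"force":{"type":"number"}},"required":["rows"]}

```bash
mkdir -p pics
cat > h.py <<'E'
from rig import manip, eyes, job
import numpy as np, cv2
def snap(n,f):
    c=eyes.get_calibration(n); im=eyes.get_image(n); cv2.imwrite('pics/'+f,im[:,:,::-1]); return im,c
def ray(c,u,v,z):
    K=np.array(c["camera_matrix"]);V=np.array(c["view"])
    d=np.linalg.inv(K)@[u,v,1]; d=V[:3,:3].T@(d*[1,-1,-1]); o=-V[:3,:3].T@V[:3,3]
    return o+d*(z-o[2])/d[2]
def proj(c,p):
    K=np.array(c["camera_matrix"]);V=np.array(c["view"])
    q=(V[:3,:3]@np.array(p)+V[:3,3])*[1,-1,-1]; q=K@q; return q[:2]/q[2]
E
python3 - <<'E'
from h import *
for n in("scene","top"):
    im,c=snap(n,n+'0.png'); print(n,{k:v for k,v in c.items() if k not in("view",)}); V=np.array(c["view"]);print(-V[:3,:3].T@V[:3,3])
s=manip.get_state();print(s)
E
```

```text
scene {'camera_matrix': array([[574.62113876,   0.        , 322.54444556],
       [  0.        , 574.62113876, 239.32400556],
       [  0.        ,   0.        ,   1.        ]])}
[-0.48417972  0.72061537  1.0717837 ]
top {'camera_matrix': array([[495.90081713,   0.        , 318.62934595],
       [  0.        , 495.90081713, 228.97492841],
       [  0.        ,   0.        ,   1.        ]])}
[ 0.44207853 -0.02207932  1.41916224]
{'clock': 0.1, 'qpos': array([ 1.00598904e+00,  2.76531855e-01,  1.50600952e+00, -2.28103245e-05,
        1.36066880e+00, -1.20991144e-01]), 'qd': array([ 0.00038153, -0.00152297, -0.00314853, -0.00206942,  0.00068081,
        0.00094693]), 'effort': array([ 3.01031709e-03, -4.17698872e+01, -2.46407479e+01, -2.17017555e-04,
        5.78590902e-03,  5.62965312e-06]), 'position': array([0.24666686, 0.51891266, 0.24152493]), 'ee_rot': array([-2.61417587e-04,  2.20088907e-01,  9.75479482e-01, -7.65427539e-04]), 'contact_force': array([0.33677969, 0.18474256, 0.12160447]), 'moment': array([-0.00672702,  0.01572029, -0.00204063]), 'gripper_force': 0.0, 'width': 0.08549298901684406}
```

View pics/top0.png

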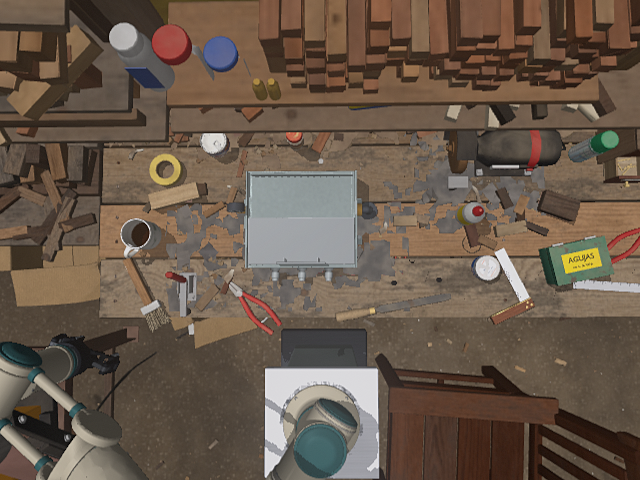

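View pics/scene0.png

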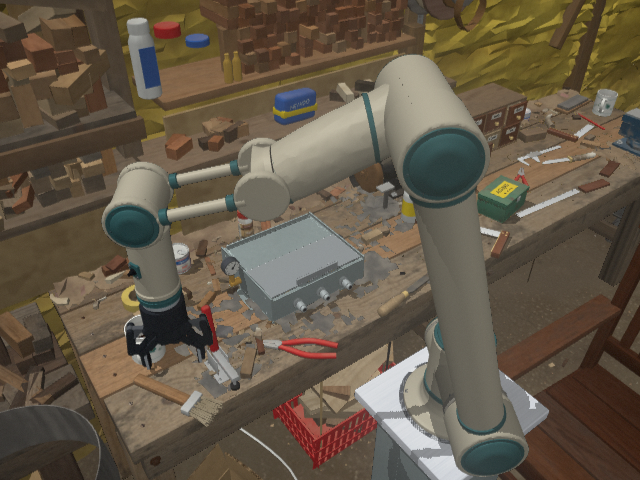

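The top view shows the box at about px (246–357, 171–268), nearly square to the image, with the lip near (302,264). The scene view shows the gripper over the mug at the left. I'll enlarge the box.

Run:
```python
from h import *
im=cv2.imread('pics/top0.png')
cv2.imwrite('pics/c1.png',cv2.resize(im[160:290,225:385],None,fx=5,fy=4.6,interpolation=cv2.INTER_CUBIC)[:600])
c=eyes.get_calibration("top")
for u,v,z in((246,171,.087),(357,171,.087),(246,268,.087),(357,268,.087),(302,264,.09)):print(u,v,ray(c,u,v,z).round(4))
```

```text
246 171 [0.6981 0.2014 0.087 ]
357 171 [ 0.6959 -0.1007  0.087 ]
246 268 [0.4345 0.1995 0.087 ]
357 268 [ 0.4335 -0.0983  0.087 ]
302 264 [0.4447 0.0488 0.09  ]
```

View pics/c1.png

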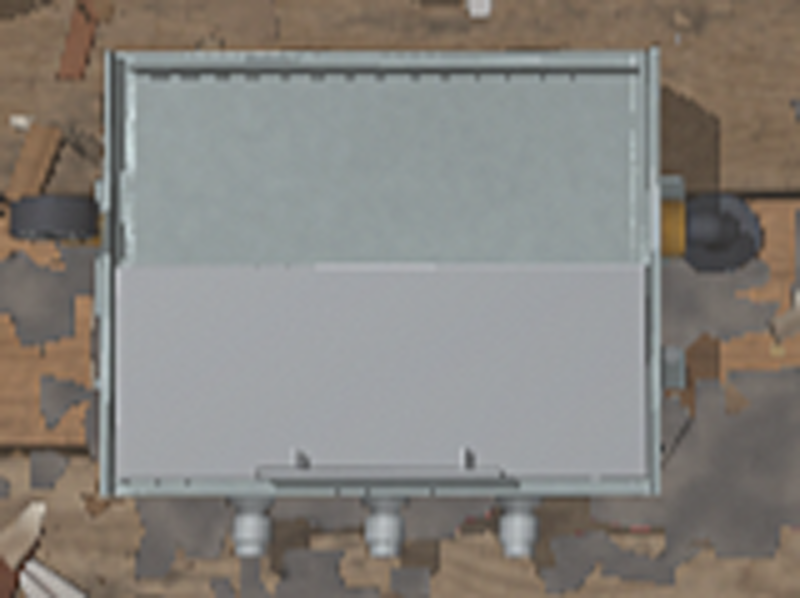

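The crop puts the box corners (top edge) at px (246,170.9), (356.8,170.4), (245.4,267.2) and (357,267.2). That gives a box centre of about (0.566, 0.050) with yaw near 0. The lip front is at row ~265, so x ≈ 0.44. The next move goes in front of the lip with the fingers closed.

Request:
drive_tool:
  rows:
    - [[0, 0, 0.148], [2, -5.8, 0], 0]
    - [[0, 0, 0.148], [2, -5.8, 0], 0]
    - [[0, 0, 0.148], [2, -5.8, 0], 0]
    - [[0, 0, 0], [2, -5.8, 0], 0]
    - [[0, 0, 0], [2, -5.8, 0], 0]
    - [[0, 0, 0], [2, -5.8, 0], 0]
    - [[0, 0, 0], [2, -5.8, 0], 0]
    - [[0, 0, 0], [1, -5.8, 0], 0]

```text
clock: 1.1
position: [0.3975, 0.0533, 0.2422]
ee_rot: [0.0, -0.0, 1.0, 0.0]
contact_force: [1.1, -0.3, 0.5]
width: 0.0002
gripper_force: 0.0
```

Request:
drive_tool:
  rows:
    - [[0, 0, 0], [0, -0.4, -4], 0]
    - [[0, 0, 0], [0, 0, -3], 0]
    - [[0, 0, 0], [0, 0, -2], 0]
    - [[0, 0, 0], [0, 0, 0], 0]

```text
clock: 1.6
position: [0.3954, 0.0513, 0.1509]
ee_rot: [-0.002, 0.0, 1.0, 0.0]
contact_force: [-0.2, 0.5, -0.4]
width: 0.0002
gripper_force: 0.0
```

Run:
```python
from h import *
im,c=snap("wrist","w1.png"); print(manip.get_state()); V=np.array(c["view"]);print(-V[:3,:3].T@V[:3,3],V[:3,:3].round(3),c["camera_matrix"])
```

```text
{'clock': 1.65, 'qpos': array([-4.58424198e-02,  8.96401612e-02,  1.99165605e+00,  1.21907309e-04,
        1.06193672e+00, -1.61679637e+00]), 'qd': array([ 0.00486058, -0.01565091, -0.03074638,  0.0002838 , -0.00028707,
       -0.00093658]), 'effort': array([-9.60277836e-02, -2.57047874e+01, -2.00659454e+01, -5.87921924e-03,
        4.99338470e-02,  1.13759941e-05]), 'position': array([0.39645713, 0.05132336, 0.15201809]), 'ee_rot': array([-8.16829711e-04, -4.90739017e-05,  9.99999661e-01,  9.07988594e-05]), 'contact_force': array([ 0.68633516, -0.17531109,  0.01847566]), 'moment': array([-0.01161861,  0.00189875, -0.03107915]), 'gripper_force': 0.0, 'width': -0.00010882989157853933}
[0.31980254 0.04934502 0.2835452 ] [[ 0.001  1.    -0.001]
 [-0.955  0.001 -0.297]
 [-0.297  0.001  0.955]] [[375.54866846   0.         321.66100945]
 [  0.         375.54866846 244.24614697]
 [  0.           0.           1.        ]]
```

View pics/w1.png

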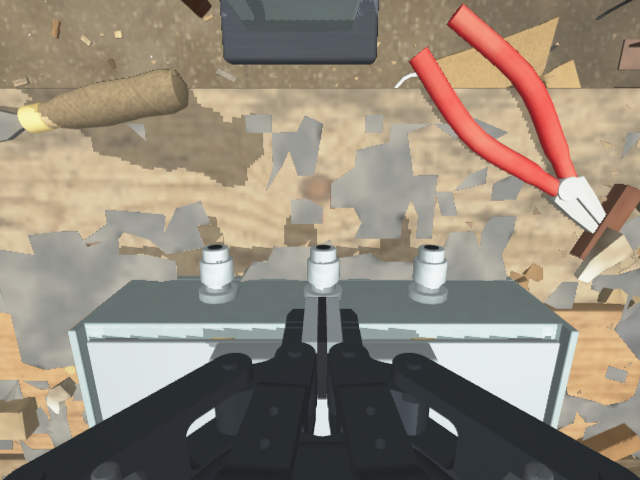

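The wrist view (down = rear, right = left) shows the front wall top at row ~323 and the lip front near row 342, cols 215–435. The fingertips at (322,300) are still in front of the wall, and the couplers are well below.

Run:
```python
from h import *
c=eyes.get_calibration("wrist")
for u,v,z in((86,323,.078),(560,323,.078),(90,340,.078),(555,340,.078),(222,342,.1),(427,342,.1),(212,360,.083),(436,360,.083),(70,330,.087),(577,330,.087)):print(u,v,ray(c,u,v,z).round(4))
```

```text
86 323 [ 0.4362 -0.0962  0.078 ]
560 323 [0.4362 0.1961 0.078 ]
90 340 [ 0.4481 -0.0959  0.078 ]
555 340 [0.4481 0.1952 0.078 ]
222 342 [ 0.4358 -0.0066  0.1   ]
427 342 [0.4358 0.1082 0.1   ]
212 360 [ 0.4592 -0.0191  0.083 ]
436 360 [0.4592 0.1203 0.083 ]
70 330 [ 0.4358 -0.1002  0.087 ]
577 330 [0.4358 0.2006 0.087 ]
```

Request:
drive_tool:
  rows:
    - [[0, 0, 0], [1.3, 0, -3], 0]
    - [[0, 0, 0], [0, 0, -2], 0]
    - [[0, 0, 0], [0, 0, 0], 0]

```text
clock: 2.02
position: [0.4096, 0.0515, 0.1022]
ee_rot: [-0.001, -0.0, 1.0, 0.0]
contact_force: [-0.7, 0.2, 0.3]
width: 0.0002
gripper_force: 0.0
```

Request:
drive_tool:
  rows:
    - [[0, 0, 0], [1, 0, 0], 0]
    - [[0, 0, 0], [1, 0, 0], 0]
    - [[0, 0, 0], [1, 0, 0], 0]
    - [[0, 0, 0], [1, 0, 0], 0]

```text
clock: 2.52
position: [0.4494, 0.0514, 0.1024]
ee_rot: [-0.001, -0.0, 1.0, 0.0]
contact_force: [-4.5, 0.4, 3.0]
width: 0.0001
gripper_force: 2.2
```

Request:
drive_tool:
  rows:
    - [[0, 0, 0], [1.2, 0, 0], 0]
    - [[0, 0, 0], [1.2, 0, 0], 0]
    - [[0, 0, 0], [1.2, 0, 0], 0]
    - [[0, 0, 0], [1.2, 0, 0], 0]
    - [[0, 0, 0], [1.2, 0, 0], 0]
    - [[0, 0, 0], [1.2, 0, 0], 0]
    - [[0, 0, 0], [1, 0, 0], 0]
    - [[0, 0, 0], [0.8, 0, 0], 0]

```text
clock: 3.52
position: [0.5406, 0.0513, 0.1022]
ee_rot: [-0.0, -0.0, 1.0, 0.0]
contact_force: [-4.1, 0.0, 2.3]
width: -0.0001
gripper_force: 2.1
```

Request:
drive_tool:
  rows:
    - [[0, 0, 0], [0.3, 0, 0], 0]
    - [[0, 0, 0], [0.3, 0, 0], 0]
    - [[0, 0, 0], [0, 0, 0], 0]

```text
clock: 3.9
position: [0.5463, 0.0513, 0.1023]
ee_rot: [0.0, -0.0, 1.0, 0.0]
contact_force: [-1.7, -0.3, -0.3]
width: 0.0004
gripper_force: 1.0
```

Still sliding freely, so I'll creep to the stop.

Request:
drive_tool:
  rows:
    - [[0, 0, 0], [0.2, 0, 0], 0]
    - [[0, 0, 0], [0.2, 0, 0], 0]
    - [[0, 0, 0], [0, 0, 0], 0]

```text
clock: 4.28
position: [0.5481, 0.0516, 0.1023]
ee_rot: [-0.002, -0.0, 1.0, 0.0]
contact_force: [-6.0, 0.2, 4.2]
width: -0.0002
gripper_force: 3.3
```

Request:
drive_tool:
  rows:
    - [[0, 0, 0], [0.2, 0, 0], 0]
    - [[0, 0, 0], [0, 0, 0], 0]

```text
clock: 4.53
position: [0.5481, 0.0516, 0.1022]
ee_rot: [-0.004, -0.0, 1.0, 0.0]
contact_force: [-10.3, 0.5, 6.2]
width: 0.0001
gripper_force: 5.1
```

The cover is at the stop: position holds and the force rises to 10 N. Backing off and lifting to look at the levers.

Request:
drive_tool:
  rows:
    - [[0, 0, 0], [-1.2, 0, 0], 0]
    - [[0, 0, 0], [0, 0, 4], 0]
    - [[0, 0, 0], [1, 0, 5], 0]
    - [[0, 0, 0], [0, 0, 0], 0]
    - [[0, 0, 0], [0, 0, 0], 0]

```text
clock: 5.15
position: [0.5501, 0.0513, 0.1922]
ee_rot: [0.001, -0.0, 1.0, 0.0]
contact_force: [-0.2, -0.3, 0.1]
width: -0.0001
gripper_force: 0.0
```

Run:
```python
from h import *
im,c=snap("wrist","w2.png"); print(manip.get_state()["position"])
```

```text
[0.54936113 0.05131598 0.19136736]
```

View pics/w2.png

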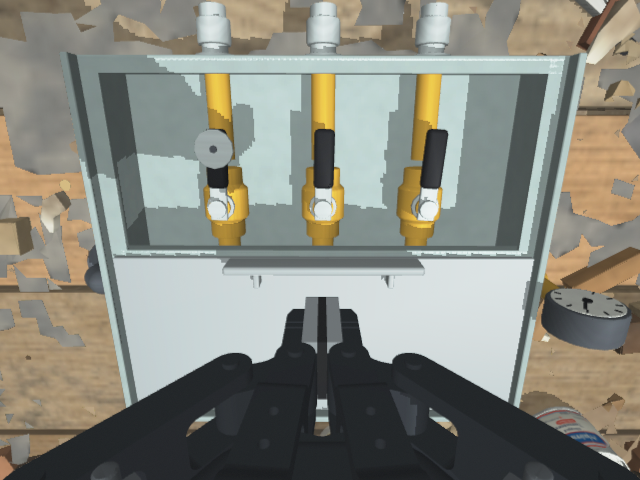

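Cover is against the rear. The tag is at px (213,149) with its pivot at (218,208), so it is the right-hand valve (box y −74). The plain levers are at cols 324 and 434.

Run:
```python
from h import *
c=eyes.get_calibration("wrist")
for n,u,v,z in(("tag",213,149,.068),("pivot",218,208,.068),("midtip",325,131,.065),("midpiv",323,208,.068),("wallin",122,160,.04),("walltop",100,75,.078),("openR",120,250,.078),("frontedge",300,74,.078)):print(n,ray(c,u,v,z).round(4))
```

```text
tag [ 0.4877 -0.0226  0.068 ]
pivot [ 0.5274 -0.0226  0.068 ]
midtip [0.4764 0.0514 0.065 ]
midpiv [0.5274 0.0501 0.068 ]
wallin [ 0.4972 -0.0986  0.04  ]
walltop [ 0.444 -0.084  0.078]
openR [ 0.5547 -0.0898  0.078 ]
frontedge [0.4435 0.0362 0.078 ]
```

Valve pivot at about (0.529, −0.023), tag at (0.488, −0.023). I'll turn the tool 90° so the finger linkage lies along x, clear of the side wall, and go to the right of the lever.

Request:
drive_tool:
  rows:
    - [[0, 0, -0.175], [-0.7, -1.4, 0], 0]
    - [[0, 0, -0.175], [-0.7, -1.4, 0], 0]
    - [[0, 0, -0.175], [-0.7, -1.4, 0], 0]
    - [[0, 0, -0.175], [-0.7, -1.4, 0], 0]
    - [[0, 0, -0.175], [-0.7, -1.4, 0], 0]
    - [[0, 0, -0.175], [-0.7, -1.4, 0], 0]
    - [[0, 0, -0.175], [-0.7, -1.4, 0], 0]
    - [[0, 0, -0.175], [-0.7, -1.3, 0], 0]

```text
clock: 6.2
position: [0.4927, -0.0599, 0.1906]
ee_rot: [-0.001, 0.646, 0.763, -0.001]
contact_force: [-0.8, 1.2, -0.3]
width: -0.0001
gripper_force: 0.0
```

Request:
drive_tool:
  rows:
    - [[0, 0, -0.171], [0.1, 0, 0], 0]
    - [[0, 0, 0], [0, 0, -4], 0]
    - [[0, 0, 0], [0, 0, -3], 0]
    - [[0, 0, 0], [0, 0, 0], 0]
    - [[0, 0, 0], [0, 0, 0], 0]

```text
clock: 6.82
position: [0.4952, -0.0597, 0.1225]
ee_rot: [0.0, 0.707, 0.707, 0.0]
contact_force: [-0.6, -0.2, -0.2]
width: 0.0005
gripper_force: 0.0
```

Run:
```python
from h import *
im,c=snap("wrist","w3.png"); print(manip.get_state()["position"])
```

```text
[ 0.49568187 -0.05986352  0.12306965]
```

View pics/w3.png

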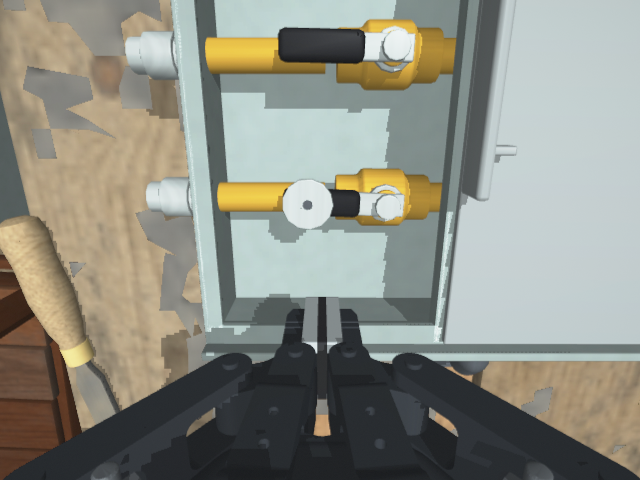

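The tag is at px (307,204) with the middle lever above it at row 45. The fingertips at (322,300) sit right of the tag. Descending.

Request:
drive_tool:
  rows:
    - [[0, 0, 0], [0, 0, -2], 0]
    - [[0, 0, 0], [0, 0, -2], 0]
    - [[0, 0, 0], [0, 0, -1.8], 0]
    - [[0, 0, 0], [0, 0, 0], 0]

```text
clock: 7.38
position: [0.4948, -0.0596, 0.0644]
ee_rot: [-0.0, 0.707, 0.707, -0.0]
contact_force: [0.4, 0.6, 0.5]
width: 0.0003
gripper_force: 0.0
```

Request:
drive_tool:
  rows:
    - [[0, 0, 0], [-0.2, 1, 0], 0]
    - [[0, 0, 0], [-0.4, 1.1, 0], 0]
    - [[0, 0, 0], [-0.4, 1.1, 0], 0]
    - [[0, 0, 0], [0, 0, 0], 0]

```text
clock: 7.88
position: [0.4859, -0.0273, 0.0655]
ee_rot: [0.002, 0.707, 0.708, 0.001]
contact_force: [1.1, -2.5, 0.7]
width: -0.0002
gripper_force: 1.0
```

Request:
drive_tool:
  rows:
    - [[0, 0, 0], [0.1, 1.1, 0], 0]
    - [[0, 0, 0], [0.3, 1.1, 0], 0]
    - [[0, 0, 0], [0.8, 1, 0], 0]
    - [[0, 0, 0], [0, 0, 0], 0]

```text
clock: 8.38
position: [0.4962, 0.0043, 0.0644]
ee_rot: [-0.0, 0.707, 0.707, -0.001]
contact_force: [-0.2, -1.8, -0.3]
width: -0.0006
gripper_force: 0.8
```

Request:
drive_tool:
  rows:
    - [[0, 0, 0], [0.4, 0.4, 0], 0]
    - [[0, 0, 0], [0.3, 0.1, 0], 0]
    - [[0, 0, 0], [0, 0, 0], 0]

```text
clock: 8.75
position: [0.5024, 0.0098, 0.0639]
ee_rot: [-0.001, 0.707, 0.707, -0.001]
contact_force: [-4.9, -1.4, 0.9]
width: -0.0001
gripper_force: 2.0
```

Run:
```python
from h import *
im,c=snap("wrist","w4.png"); print(manip.get_state()["position"],manip.get_state()["contact_force"])
```

```text
[0.50250467 0.00980967 0.06395657] [-3.36390775 -0.71527638  1.03161326]
```

View pics/w4.png

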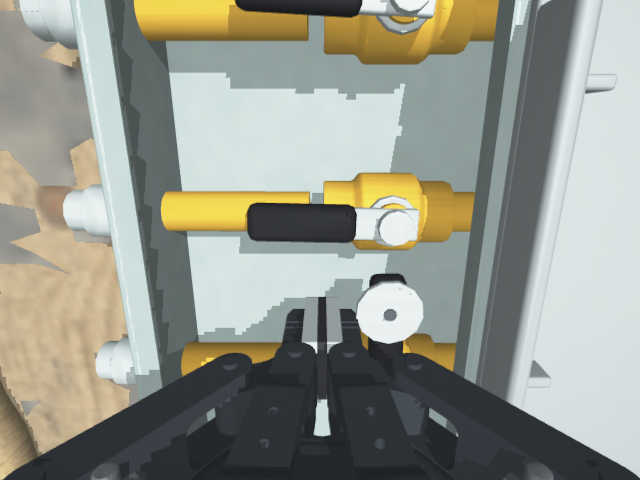

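The tagged lever is nearly square, with the tag at (390,314), and the middle lever is untouched. I'll push on to the stop.

Request:
drive_tool:
  rows:
    - [[0, 0, 0], [0.2, 0, 0], 0]
    - [[0, 0, 0], [0.2, 0, 0], 0]
    - [[0, 0, 0], [0, 0, 0], 0]

```text
clock: 9.18
position: [0.5038, 0.01, 0.0636]
ee_rot: [-0.003, 0.707, 0.707, -0.003]
contact_force: [-9.7, -1.3, 4.5]
width: -0.0002
gripper_force: 4.7
```

Run:
```python
from h import *
c=eyes.get_calibration("wrist");print(ray(c,390,314,.068))
```

```text
[0.53045954 0.01681648 0.068     ]
```

Request:
drive_tool:
  rows:
    - [[0, 0, 0], [0.2, 0, 0], 0]
    - [[0, 0, 0], [0, 0, 0], 0]
    - [[0, 0, 0], [0, 0, 0], 0]

```text
clock: 9.55
position: [0.5041, 0.01, 0.0635]
ee_rot: [-0.005, 0.707, 0.707, -0.004]
contact_force: [-11.8, -0.5, 5.4]
width: 0.0004
gripper_force: 6.2
```

Request:
drive_tool:
  rows:
    - [[0, 0, 0], [-1.2, -0.5, 0], 0]
    - [[0, 0, 0], [0, 0, 4], 0]
    - [[0, 0, 0], [0, 0, 6], 0]
    - [[0, 0, 0], [0, 0, 4], 0]
    - [[0, 0, 0], [0, -3, 0], 0]
    - [[0, 0, 0], [0, -5, 0], 0]
    - [[0, 0, 0], [0, 0, 0], 0]
    - [[0, 0, 0], [0, 0, 0], 0]

```text
clock: 10.55
position: [0.4986, -0.0756, 0.2045]
ee_rot: [0.0, 0.708, 0.707, 0.001]
contact_force: [1.1, 0.4, 0.6]
width: 0.0001
gripper_force: 0.0
```

Run:
```python
from h import *
im,c=snap("wrist","w5.png"); print(manip.get_state()["position"],manip.get_state()["contact_force"])
```

```text
[ 0.49839918 -0.07516834  0.20444283] [ 0.21401853  0.10860779 -0.65553389]
```

View pics/w5.png

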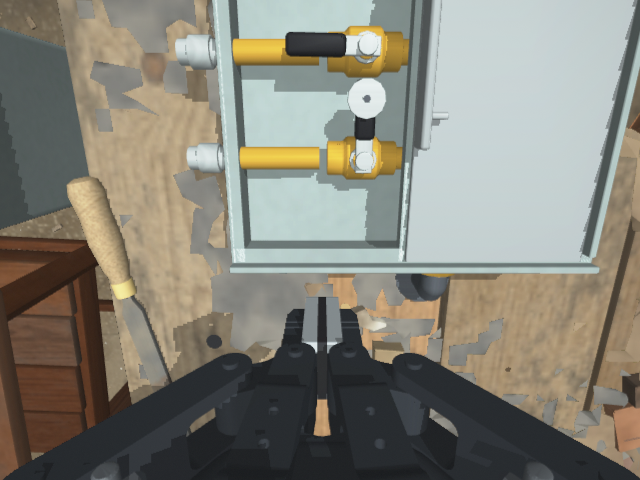

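The tagged lever lies square across its pipe (tag (367,99), pivot (363,160)). The middle lever is open, the cover is at the rear and the arm is clear.

```bash
python3 -c "
from h import *
print(job.sign_off())"
```

```text
the job is handed in; nothing more can be done
None
```

I slid the cover back to its rear stop, turned the tagged lever (the right-hand valve) square across its pipe to its stop, left the other two levers open, and handed the job in at about 10.6 s; sign-off returned no verdict.

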